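# Snap the last marker into the clip rack

### The arm

A 7-joint arm with a two-finger parallel gripper is mounted at the origin on a cart in front of the work surface, level with it; the furniture and walls round the work are solid. World frame = base frame: x ahead of the robot, y to its left, z up, the work surface at z = 0. Lengths are in m, angles in rad, forces in N, time in s.
With the tool pointing down it reaches from about 0.35 to 0.9 m from the base axis. Payload 7.2 kg.
Tool frame: the origin (TCP) lies at the very end of the fingers, on their centre line; the grasp point (between the pads) lies 19 mm behind it (arm.pinch_z is the distance from the TCP to the grasp point, in m); y points along the fingers, z is the direction in which the jaws open and shut, and the axes are right-handed (so a half turn about y gives the same grasp; the last joint's range is limited). The gripper opens to 85 mm and grips with 20 to 120 N. Pads are 22 mm wide; open, the fingers measure 114 mm over their backs; the gripper's body (76 mm by 85 mm) begins 54 mm behind the grasp point. The pads swing forward as they close: fully open they stand 13 mm farther back than shut.
Start: joints at [1.108, 0.411, -0.013, 1.596, 0.006, 1.134, -0.082], TCP at [0.24, -0.577, 0.192] pointing down, gripper open.
Joint ranges: [-2.95, 2.95], [-0.29, 1.99], [-1.47, 1.44], [0.14, 2.54], [-1.03, 4.17], [0.13, 1.85], [-2.86, 2.86]. Speed limits (rad/s): [2.39, 2.39, 3.01, 3.01, 3.14, 3.14, 3.14].

### API

Orientations are given as a 3x3 rotation matrix whose columns are the frame's x, y, z axes.
In Python, from workcell import arm gives the robot as it stands.
- The arm moves only by the shell command python3 -m handwheel 'ROWS' [FORCE]. ROWS is JSON, a list of rows, each an object with "translation": the shift along the tool's x, y, z normalised to -1 to 1, where 1 is 0.3 m, a list of three; "spin": the turn about the tool's y normalised to -1 to 1, where 1 is pi/2 rad; "fingers": the gripper's target within -1 to 1 (shut at 1, half-way at 0, fully open at -1). In form: [{"translation": [dx, dy, dz], "spin": spin, "fingers": fingers}, ...]. A call has 1 to 5 rows; each row is the pose to reach, as a shift and turn from the pose measured when the call began, along the tool's axes at that moment; what a row does not reach only later rows make up. A row lasts 1/8 s, in which the tool goes at most 62.5 mm and 10.7 degrees, less where a joint would pass 70% of its speed; a pose out of reach is approached as far as the arm can. A call with a number of a shift or a turn outside -1 to 1 is refused whole. A call with a gripper value outside its range is refused whole. The fingers move at their own pace and stop on an object; FORCE is the grip in N (left out, the last holds). Time passes only in rows, so rows that repeat a pose let the fingers close. It gives the time, the measured TCP pose, the force and the opening at its end, in the units of the state.
- arm.state(): the state, without advancing time (a new reading comes with each control period).
- arm.read_camera(name): name is "scene" or "top" or "wrist"; returns the picture (420x560x3 uint8, blue, green, red); there is no depth.
- arm.get_calibration(name): a dict with "K" (3x3 intrinsics, pixels), "world_from_camera" (4x4, takes a point from camera to world coordinates); the wrist camera has in their place "hand_eye" (4x4, takes a point from camera to tool coordinates, whose origin is the TCP and whose axes are the tool frame's). Camera axes: x right, y down, z forward; pixel columns grow to the right and rows downward; lengths in m; the calibration is good to about 2 mm. A picture is of the moment at which its call begins: read the wrist's pose just before it. get_calibration takes no time and is no camera call.
- arm.finish_job(): hands the job in, once; it reports no verdict.
The state is a dict: "time": time; "qpos": joint angles; "qd": joint speeds; "joint_efforts": joint torques, N m; "position": TCP position; "ee_rot": TCP orientation; "contact_force": force on the tool from outside, world axes, zero at the start; "moment": the same for the moment, N m; "width": finger opening in m.
Only numpy, scipy, OpenCV 4.12 (cv2) and the standard library are available. Lean on these libraries where they do the work, as an engineer would, in place of code of your own. Each camera call takes 0.05 s, during which the arm holds its last target. There are 200 camera calls.

### The job

Two of the three marker pens are already clipped in the wooden rack. Pick up the third one, which lies loose on the bench, lay it over the empty pair of spring clips, parallel to the other two and about centred, and press it down until it snaps fully home in both clips. Leave the other two markers in their clips.

Things in the scene. Friction and masses are not known exactly. Their poses are not given: they have to be found in the camera images.
- marker_loose_mid (a point): the loose marker: capped pen, white with a red cap, 135 mm long, 17 mm wide near the middle, 13 mm at the ends, 16 mm high, flat underside, 20 g. Point: its centre, 8 mm above its underside; y along the pen, z up. Starts lying flat side down on the bench, the only marker there (pencils, a brush and a screwdriver lie about too).
- marker_a_mid (a point): a marker of the same kind, already snapped into one of the rack's three places, where it stays. Point: its centre; y along the pen.
- marker_b_mid (a point): a marker of the same kind, already snapped into another of the three places, where it stays. Point: its centre; y along the pen.
- rack: wooden rack fixed to the bench, 112 mm (x) by 224 mm (y). Origin: centre of its underside, at bench height. On an 8 mm base stand two rails along y, at x = -36 and +36 mm, 16 mm thick, tops 36 mm up; the 56 mm gap between them leaves room for fingers. Three places side by side at y = -80, 0, +80 mm, x = 0; one is empty. A marker lies in a place along x, either way round.
- place_mid (a point): centre of the middle place, where a marker's centre lies when home, 44 mm above the bench on the rack's z; axes as the rack's. Each place has a steel spring clip on each rail: two jaws, 11 mm apart at the lip 50 mm above the bench, flared to a 33 mm mouth 63 mm up. A marker pressed straight down spreads them (about 6 to 10 N for both clips) and they snap over it.

How it is judged:
At the end, for the whole second after the job is handed in: The loose marker lies fully down in the empty place of the rack: its centre within 12 mm sideways, 20 mm lengthwise and 5 mm in height of the place's centre (44 mm above the bench), along the clips within 10 degrees, at rest; the other two markers are within 12 mm of where they were ((y of marker_loose_mid in the frame of rack between -0.092 and -0.068 m or y of marker_loose_mid in the frame of rack between -0.012 and 0.012 m or y of marker_loose_mid in the frame of rack between 0.068 and 0.092 m) and x of marker_loose_mid in the frame of rack between -0.02 and 0.02 m and z of marker_loose_mid in the frame of rack between 0.039 and 0.049 m and angle between the y axis of marker_loose_mid and the x axis of rack, either way round below 0.18 rad and distance of each of marker_a_mid, marker_b_mid from where it was at the start of the episode below 0.012 m and linear speed of marker_loose below 0.02 m/s); the robot touches nothing.
It also fails if it takes over 38 s, if anything falls off the work surface, if the arm or the gripper's body presses on something with over 40 N, if the wrist force passes 120 N, or if a joint passes its speed limit or range.

## Working session

There is one attempt and no reset: what is moved stays moved. The work goes in short steps, Python scripts to look and compute and a shell command to move; the robot and the scene stay as the last step left them, time stands still between calls to the robot, and variables do not carry over. Pictures are saved under pics/ and viewed, about 8 in all and at most 12, crops included, and the job is handed in when it is done.

```bash
mkdir -p pics; ls; python3 - <<'E'
from workcell import arm
import cv2,numpy as np
np.set_printoptions(precision=4,suppress=True)
s=arm.state()
for k in("time","position","ee_rot","width","contact_force"):print(k,s[k])
for n in("top","scene"):
    cv2.imwrite(f"pics/{n}0.png",arm.read_camera(n)); c=arm.get_calibration(n); print(n,c["K"],c["world_from_camera"])
print(arm.get_calibration("wrist"))
E
```

```text
pics
time 0.0
position [ 0.2401 -0.5764  0.1915]
ee_rot [[-0.9231 -0.0007  0.3846]
 [-0.3846  0.0014 -0.9231]
 [ 0.0001 -1.     -0.0016]]
width 0.08552730481815501
contact_force [-0.1405 -0.768  -0.2959]
top [[418.6954   0.     286.6159]
 [  0.     418.6954 215.7382]
 [  0.       0.       1.    ]] [[-0.0014 -0.9991  0.0435  0.4374]
 [-0.9998  0.0006 -0.0178 -0.0271]
 [ 0.0178 -0.0435 -0.9989  0.8962]
 [ 0.      0.      0.      1.    ]]
scene [[408.2828   0.     273.1649]
 [  0.     408.2828 200.6783]
 [  0.       0.       1.    ]] [[-0.8994 -0.3127  0.3055  0.2302]
 [-0.4367  0.6096 -0.6616  0.5023]
 [ 0.0207 -0.7284 -0.6848  0.636 ]
 [ 0.      0.      0.      1.    ]]
{'K': array([[335.5761,   0.    , 282.405 ],
       [  0.    , 335.5761, 213.7594],
       [  0.    ,   0.    ,   1.    ]]), 'hand_eye': array([[-0.0002,  0.9489,  0.3156, -0.0812],
       [ 0.0001, -0.3156,  0.9489, -0.1814],
       [ 1.    ,  0.0002, -0.0001,  0.0002],
       [ 0.    ,  0.    ,  0.    ,  1.    ]])}
```

View pics/top0.png

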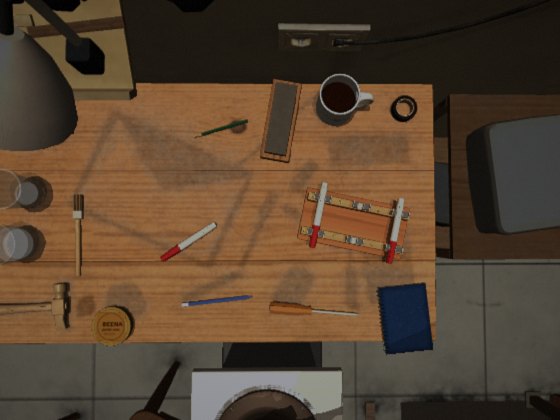

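View pics/scene0.png

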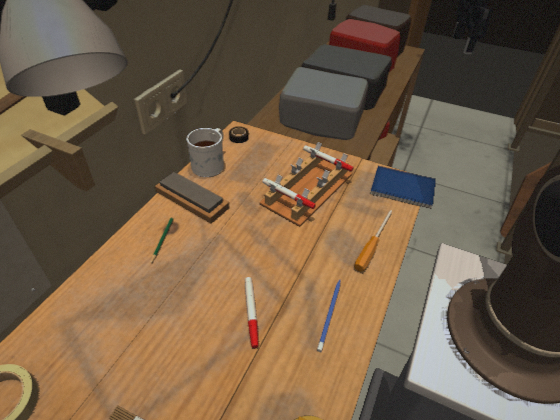

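The top picture shows the loose marker from about (162,260) at the red end to (216,224). Rack markers are at (318,215) and (396,230), so the middle place is the empty one, with clips near (360,206) and (352,240).

```bash
cat > h.py <<'E'
from workcell import arm
import cv2,numpy as np
np.set_printoptions(precision=4,suppress=True)
def cam(n,s=None):
    c=arm.get_calibration(n)
    if n=="wrist":
        T=np.eye(4);T[:3,:3]=s["ee_rot"];T[:3,3]=s["position"];return c["K"],T@c["hand_eye"]
    return c["K"],c["world_from_camera"]
def ray(C,uv,z):
    K,T=C;d=T[:3,:3]@np.linalg.inv(K)@[uv[0],uv[1],1];return T[:3,3]+d*(z-T[2,3])/d[2]
def proj(C,P):
    K,T=C;p=K@(T[:3,:3].T@(np.array(P)-T[:3,3]));return p[:2]/p[2]
def pens(img,roi):
    x0,y0,x1,y1=roi;h=cv2.cvtColor(img[y0:y1,x0:x1],cv2.COLOR_BGR2HSV)
    red=((h[...,0]<6)|(h[...,0]>172))&(h[...,1]>170)&(h[...,2]>60); wh=(h[...,1]<60)&(h[...,2]>130)
    m=cv2.morphologyEx((red|wh).astype(np.uint8),cv2.MORPH_CLOSE,np.ones((3,3)))
    n,l,st,_=cv2.connectedComponentsWithStats(m);i=1+np.argmax(st[1:,4])
    p=np.argwhere(l==i)[:,::-1].astype(np.float32)+[x0,y0]
    r=cv2.minAreaRect(p.astype(np.float32));b=cv2.boxPoints(r)
    e=b if np.linalg.norm(b[0]-b[1])<np.linalg.norm(b[1]-b[2]) else np.roll(b,-1,0)
    return (e[0]+e[1])/2,(e[2]+e[3])/2,r[1]
E
python3 - <<'E'
from h import *
C=cam("top");im=cv2.imread("pics/top0.png")
for n,roi,z in(("loose",(150,210,230,270),.010),("a",(305,178,332,252),.046),("b",(382,192,408,266),.046)):
    a,b,sz=pens(im,roi);A,B=ray(C,a,z),ray(C,b,z);print(n,a,b,sz,A,B,(A+B)/2,np.linalg.norm(A-B),np.degrees(np.arctan2(*(B-A)[1::-1])))
cv2.imwrite("pics/rack.png",cv2.resize(im[170:280,290:420],None,fx=5,fy=5,interpolation=cv2.INTER_CUBIC))
E
```

```text
loose [213.8649 222.8062] [161.3056 259.4385] (6.886372089385986, 64.06563568115234) [0.4612 0.1107 0.01  ] [0.3844 0.2202 0.01  ] [0.4228 0.1655 0.01  ] 0.1337238735415017 125.04201996955517
a [323.5656 182.563 ] [312. 247.] (7.419890880584717, 65.4666519165039) [ 0.5423 -0.1179  0.046 ] [ 0.411  -0.0937  0.046 ] [ 0.4766 -0.1058  0.046 ] 0.1335149601751152 169.56305440480784
b [401.3846 198.0769] [388.4615 262.6923] (7.452412128448486, 65.89501953125) [ 0.5105 -0.2772  0.046 ] [ 0.3789 -0.2491  0.046 ] [ 0.4447 -0.2632  0.046 ] 0.13462987880286909 167.93096231358518
```

View pics/rack.png

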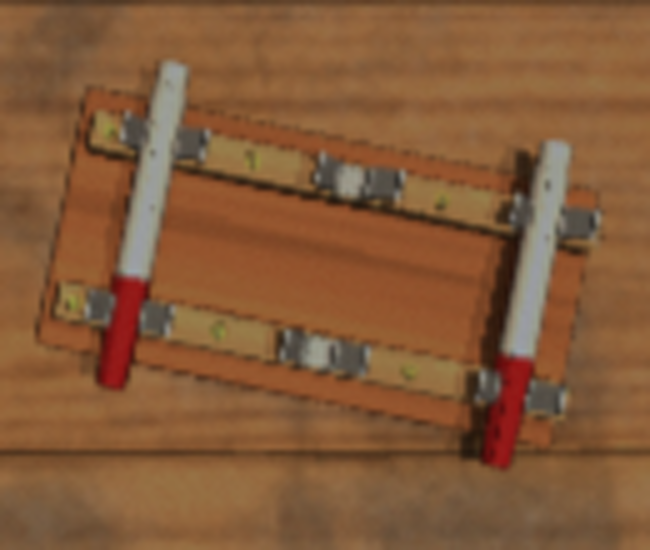

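```bash
cat >> h.py <<'E'
def go(x,y,z,ang):
    s=arm.state();R=np.array(s["ee_rot"]);d=np.array([x,y,z])-s["position"]
    a=np.radians(ang);Z=np.array([np.cos(a),np.sin(a),0]);Y=np.array([0,0,-1.])
    sp=-(np.arctan2(Z[1],Z[0])-np.arctan2(R[1,2],R[0,2]));sp=(sp+np.pi)%(2*np.pi)-np.pi
    print("trans",R.T@d/.3,"spin",sp/(np.pi/2),"dist",np.linalg.norm(d),"t",s["time"])
E
python3 - <<'E'
from h import *
C=cam("top");c=lambda u,v:(290+u/5,170+v/5)
P=[ray(C,c(*p),.008) for p in((85,88),(598,188),(550,443),(38,343))];print(np.mean(P,0),[np.linalg.norm(P[i]-P[i-1]) for i in range(4)])
for i,j in((0,1),(3,2)):
    d=P[i]-P[j];print(np.degrees(np.arctan2(d[1],d[0]))-90)
Q=[ray(C,c(*p),.038) for p in((349,181),(318,350))];print(Q,np.mean(Q,0))
go(.42,-.29,.2,-5);go(.45,-.2,.2,0)
E
```

```text
[ 0.4605 -0.1855  0.008 ] [np.float64(0.11042350692633054), np.float64(0.22343677345516635), np.float64(0.11075686451191104), np.float64(0.22174338941988075)]
-11.034973731027222
-11.12102950094095
[array([ 0.4944, -0.1932,  0.038 ]), array([ 0.4249, -0.1799,  0.038 ])] [ 0.4597 -0.1866  0.038 ]
trans [-0.9206 -0.027  -0.6509] spin -0.6930878438187714 dist 0.3383400853967358 t 0.1
trans [-1.1283 -0.0267 -0.8894] spin -0.7486433993743269 dist 0.43107873824213205 t 0.1
```

```bash
python3 -m handwheel '[{"translation":[-0.92,-0.03,-0.65],"spin":-0.69,"fingers":-1},{"translation":[-0.92,-0.03,-0.65],"spin":-0.69,"fingers":-1},{"translation":[-0.92,-0.03,-0.65],"spin":-0.69,"fingers":-1},{"translation":[-0.92,-0.03,-0.65],"spin":-0.69,"fingers":-1},{"translation":[-0.92,-0.03,-0.65],"spin":-0.69,"fingers":-1}]' 60
python3 -c "from h import *;go(.44,-.05,.2,30);print(arm.state()['qpos'])"
```

```text
time: 0.72
position: [0.4068, -0.3103, 0.2002]
ee_rot: [[-0.23, -0.001, 0.973], [-0.973, 0.001, -0.23], [-0.001, -1.0, -0.001]]
contact_force: [0.1, -0.0, 0.2]
width: 0.0853
trans [-0.8699  0.0015 -0.0923] spin -0.4813104902442314 dist 0.2624472773576551 t 0.725
[ 0.8356  0.2334 -0.3286  1.839   0.0839  1.0838  0.2435]
```

```bash
python3 -m handwheel '[{"translation":[-0.87,0,-0.09],"spin":-0.48,"fingers":-1},{"translation":[-0.87,0,-0.09],"spin":-0.48,"fingers":-1},{"translation":[-0.87,0,-0.09],"spin":-0.48,"fingers":-1},{"translation":[-0.87,0,-0.09],"spin":-0.48,"fingers":-1},{"translation":[-0.87,0,-0.09],"spin":-0.48,"fingers":-1}]'
python3 -c "from h import *;go(.4228,.1655,.15,35)"
```

```text
time: 1.35
position: [0.4407, -0.046, 0.2007]
ee_rot: [[0.505, -0.0, 0.863], [-0.863, 0.002, 0.505], [-0.002, -1.0, 0.001]]
contact_force: [-0.0, -1.3, -0.6]
width: 0.0849
trans [-0.6383  0.1701  0.3045] spin -0.05169681816825963 dist 0.21821862422053448 t 1.35
```

```bash
python3 -m handwheel '[{"translation":[-0.64,0.17,0.30],"spin":-0.05,"fingers":-1},{"translation":[-0.64,0.17,0.30],"spin":-0.05,"fingers":-1},{"translation":[-0.64,0.17,0.30],"spin":-0.05,"fingers":-1},{"translation":[-0.64,0.17,0.30],"spin":-0.05,"fingers":-1},{"translation":[-0.64,0.17,0.30],"spin":-0.05,"fingers":-1}]'
python3 - <<'E'
from h import *
s=arm.state();im=arm.read_camera("wrist");C=cam("wrist",s);cv2.imwrite("pics/w1.png",im)
for p in((.4612,.1107,.01),(.3844,.2202,.01),(.4228,.1655,.01)):print(proj(C,p))
print(s["position"])
E
```

```text
time: 1.98
position: [0.4206, 0.1672, 0.1494]
ee_rot: [[0.574, -0.002, 0.819], [-0.819, 0.003, 0.574], [-0.003, -1.0, 0.0]]
contact_force: [0.7, -0.4, -0.5]
width: 0.0852
[283.0674 253.7896]
[283.1142 121.7129]
[283.1184 191.8918]
[0.4206 0.1672 0.1494]
```

View pics/w1.png

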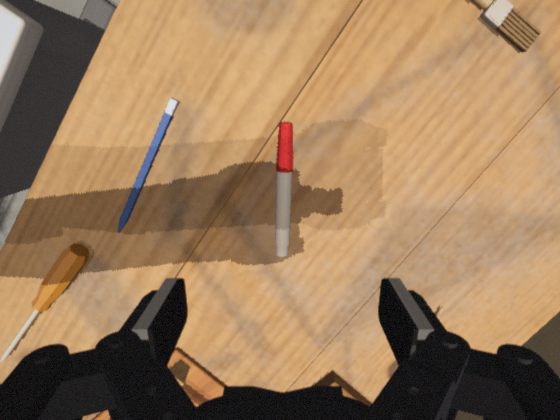

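Wrist view: the pen runs from (287,122) to (282,256), within about 2 px of the projections. Now I'll descend and grip.

```bash
python3 -c "from h import *;go(.4225,.166,.004,34)"
```

```text
trans [0.0019 0.485  0.0054] spin 0.009935858253815362 dist 0.14552109315884248 t 2.025
```

```bash
python3 -m handwheel '[{"translation":[0,0.2,0.005],"spin":0.015,"fingers":-1},{"translation":[0,0.38,0.005],"spin":0.015,"fingers":-1},{"translation":[0,0.44,0.005],"spin":0.015,"fingers":-1},{"translation":[0,0.48,0.005],"spin":0.015,"fingers":-1},{"translation":[0,0.485,0.005],"spin":0.015,"fingers":-1}]'
python3 -m handwheel '[{"translation":[0,0,0],"spin":0,"fingers":1},{"translation":[0,0,0],"spin":0,"fingers":1},{"translation":[0,0,0],"spin":0,"fingers":1},{"translation":[0,0,0],"spin":0,"fingers":1},{"translation":[0,0,0],"spin":0,"fingers":1}]' 60
```

```text
time: 2.65
position: [0.4224, 0.1654, 0.0038]
ee_rot: [[0.551, -0.002, 0.834], [-0.834, 0.001, 0.551], [-0.002, -1.0, -0.001]]
contact_force: [0.3, -0.3, -0.2]
width: 0.0854
time: 3.28
position: [0.4225, 0.1654, 0.0039]
ee_rot: [[0.551, -0.002, 0.834], [-0.834, 0.001, 0.551], [-0.002, -1.0, -0.001]]
contact_force: [-0.2, -0.2, -0.2]
width: 0.0006
```

```bash
python3 - <<'E'
from h import *
im=arm.read_camera("wrist");t=arm.read_camera("top");s=arm.state();print(s["width"],s["position"])
t=cv2.resize(t[190:300,120:260],(560,440));cv2.imwrite("pics/c2.png",np.hstack([cv2.resize(im,(400,300)),cv2.resize(t,(380,300))]))
E
```

```text
0.00037135341847787165 [0.4224 0.1654 0.0039]
```

View pics/c2.png

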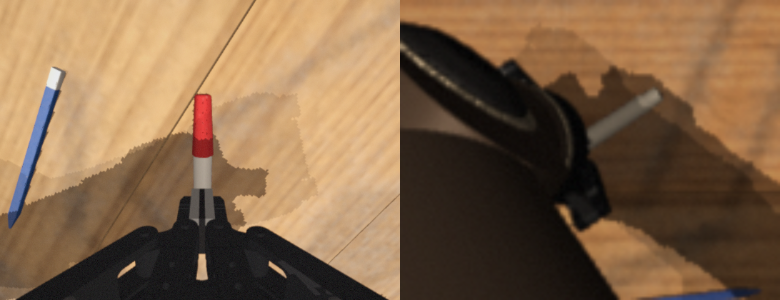

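```bash
python3 - <<'E'
from h import *
im=arm.read_camera("wrist");t=arm.read_camera("scene");s=arm.state();print(s["width"],s["contact_force"],s["time"])
u,v=map(int,proj(cam("scene"),s["position"]));print(u,v)
a=cv2.resize(im[200:400,210:360],(400,533),interpolation=cv2.INTER_CUBIC);b=cv2.resize(t[max(v-70,0):v+50,max(u-45,0):u+45],(400,533),interpolation=cv2.INTER_CUBIC)
cv2.imwrite("pics/c3.png",np.clip(np.hstack([a,b])*1.8,0,255).astype(np.uint8))
E
```

```text
-0.00010030364389335655 [-0.3913 -0.3452 -0.2275] 3.475
250 312
```

View pics/c3.png

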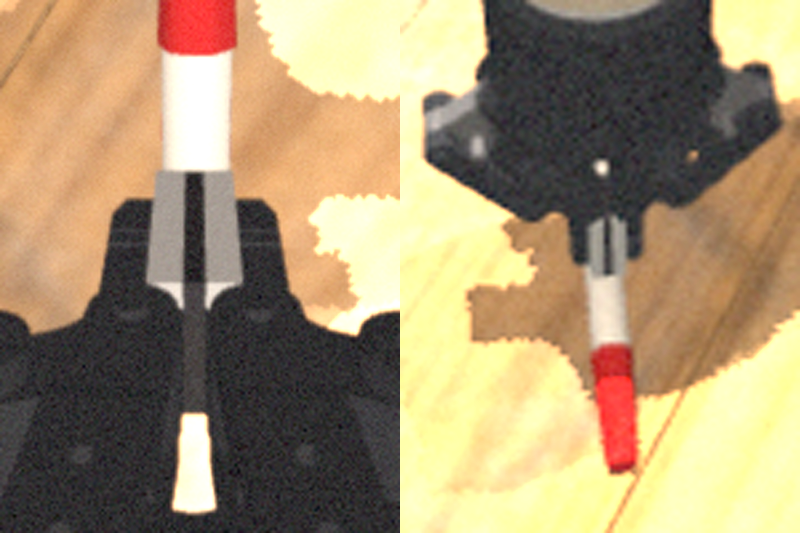

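```bash
python3 - <<'E'
from h import *
s=arm.state();C=cam("wrist",s);R=np.array(s["ee_rot"]);p=np.array(s["position"])
for y in(0,-.006,-.013,-.019,-.038):
  print(y,[((proj(C,p+R@np.array([x,y,z]))-[210,200])*2.667).round() for x,z in((-.011,0),(.011,0),(-.011,.008))])
E
```

```text
0 [array([193.,  79.]), array([193., 170.]), array([230.,  79.])]
-0.006 [array([193.,  89.]), array([193., 183.]), array([231.,  89.])]
-0.013 [array([193., 102.]), array([193., 198.]), array([232., 102.])]
-0.019 [array([193., 114.]), array([193., 213.]), array([234., 114.])]
-0.038 [array([193., 156.]), array([193., 265.]), array([238., 156.])]
```

The closed pads are not around the pen. By both cameras the physical fingertips end about 40 mm behind the reported TCP. I'll keep the fingers shut and lower gently onto the top of the pen (16 mm high) to measure that offset by touch.

```bash
python3 -m handwheel '[{"translation":[0,0.03,0],"spin":0,"fingers":1},{"translation":[0,0.06,0],"spin":0,"fingers":1},{"translation":[0,0.06,0],"spin":0,"fingers":1}]'
python3 - <<'E'
from h import *
s=arm.state();print(s["contact_force"],s["position"])
im=arm.read_camera("wrist");t=arm.read_camera("scene")
u,v=map(int,proj(cam("scene"),s["position"]))
a=cv2.resize(im[200:400,210:360],(400,533),interpolation=cv2.INTER_CUBIC);b=cv2.resize(t[v-90:v+30,u-45:u+45],(400,533),interpolation=cv2.INTER_CUBIC)
cv2.imwrite("pics/c4.png",np.clip(np.hstack([a,b])*1.5,0,255).astype(np.uint8))
E
```

```text
time: 3.85
position: [0.4216, 0.1652, -0.0152]
ee_rot: [[0.551, -0.004, 0.834], [-0.834, 0.0, 0.551], [-0.002, -1.0, -0.003]]
contact_force: [-0.7, -0.5, -0.2]
width: 0.0001
[-0.732  -0.4562 -0.164 ] [ 0.4216  0.1652 -0.0152]
```

View pics/c4.png

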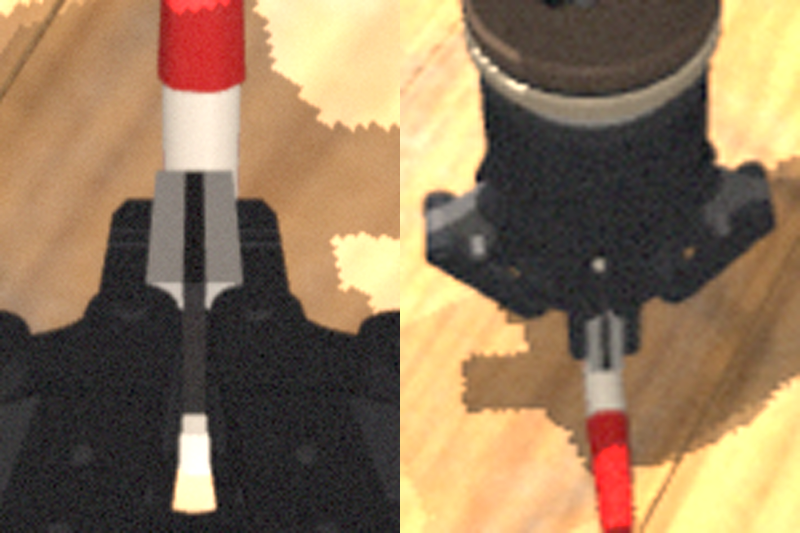

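At reported z = -15 mm there is still no contact, which confirms the offset. I'll keep going down to touch.

```bash
python3 -m handwheel '[{"translation":[0,0.01,0],"spin":0,"fingers":1},{"translation":[0,0.02,0],"spin":0,"fingers":1}]' | grep -E "pos|force"
python3 -c "from h import *;print(arm.state()['contact_force'])"
```

```text
position: [0.4222, 0.1655, -0.0205]
contact_force: [-0.5, -0.4, 1.0]
[-0.4604 -0.3834  0.9511]
```

```bash
python3 -m handwheel '[{"translation":[0,0.007,0],"spin":0,"fingers":1},{"translation":[0,0.013,0],"spin":0,"fingers":1}]'| grep -E "pos|force"
```

```text
position: [0.4228, 0.1658, -0.0235]
contact_force: [-6.6, -3.6, 35.2]
```

Contact came at reported z ≈ -0.0205, so the true tip is about 37 mm behind the TCP. I'll raise, open, go down to reported z ≈ -0.033, and close.

```bash
python3 -m handwheel '[{"translation":[0,-0.06,0],"spin":0,"fingers":0.5},{"translation":[0,-0.06,0],"spin":0,"fingers":-0.5},{"translation":[0,-0.06,0],"spin":0,"fingers":-0.5},{"translation":[0,-0.06,0],"spin":0,"fingers":-0.5}]'; python3 -c "from h import *;go(.4225,.1655,-.033,33.5)"
```

```text
time: 4.95
position: [0.4224, 0.1656, -0.006]
ee_rot: [[0.551, -0.002, 0.834], [-0.834, 0.0, 0.551], [-0.001, -1.0, -0.001]]
contact_force: [0.7, 0.6, -0.5]
width: 0.0644
trans [0.0005 0.0899 0.0002] spin -0.00042314410849277404 dist 0.026964327765597006 t 4.95
```

```bash
python3 -m handwheel '[{"translation":[0,0.05,0],"spin":0,"fingers":-0.5},{"translation":[0,0.09,0],"spin":0,"fingers":-0.5},{"translation":[0,0.09,0],"spin":0,"fingers":-0.5}]' |grep -E "pos|force"
python3 -m handwheel '[{"translation":[0,0,0],"spin":0,"fingers":1},{"translation":[0,0,0],"spin":0,"fingers":1},{"translation":[0,0,0],"spin":0,"fingers":1},{"translation":[0,0,0],"spin":0,"fingers":1},{"translation":[0,0,0],"spin":0,"fingers":1}]' 60
```

```text
position: [0.4212, 0.1653, -0.0345]
contact_force: [0.4, 0.0, -0.6]
time: 5.95
position: [0.4214, 0.1654, -0.034]
ee_rot: [[0.552, -0.004, 0.834], [-0.834, -0.001, 0.552], [-0.002, -1.0, -0.003]]
contact_force: [-1.7, -0.6, 6.0]
width: 0.0133
```

Gripped at 13 mm opening. I'll lift and check.

```bash
python3 -m handwheel '[{"translation":[0,-0.1,0],"spin":0,"fingers":1},{"translation":[0,-0.3,0],"spin":0,"fingers":1},{"translation":[0,-0.47,0],"spin":0,"fingers":1},{"translation":[0,-0.47,0],"spin":0,"fingers":1}]'
python3 - <<'E'
from h import *
s=arm.state();im=arm.read_camera("wrist");t=arm.read_camera("scene")
u,v=map(int,proj(cam("scene"),np.array(s["position"])+[0,0,.04]))
b=t[v-70:v+80,u-75:u+75]
cv2.imwrite("pics/c5.png",np.clip(np.hstack([im[:,80:480],cv2.resize(b,(420,420)[::-1],interpolation=cv2.INTER_CUBIC)[:, :390]])*1.4,0,255).astype(np.uint8))
go(.4603,-.1857,.12,78.7)
E
```

```text
time: 6.45
position: [0.4245, 0.1664, 0.1106]
ee_rot: [[0.551, 0.003, 0.834], [-0.834, 0.001, 0.551], [0.001, -1.0, 0.003]]
contact_force: [0.1, 0.5, -1.2]
width: 0.0129
trans [ 1.0452 -0.0418 -0.5383] spin -0.5028196215754978 dist 0.35291625996003967 t 6.55
```

View pics/c5.png

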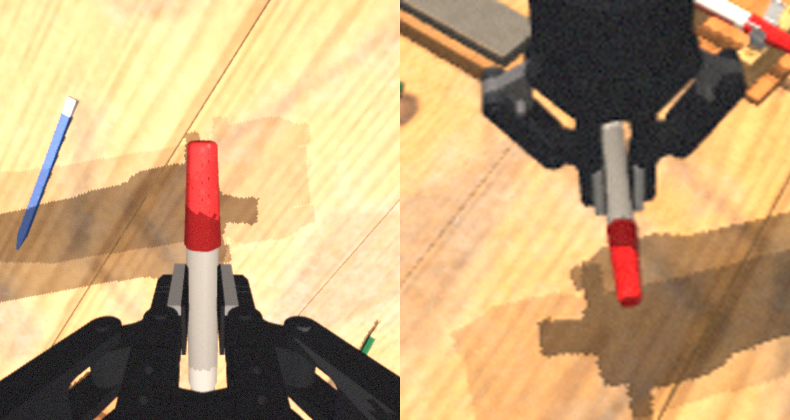

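```bash
python3 - <<'E'
from h import *
s=arm.state();C=cam("wrist",s);R=np.array(s["ee_rot"]);p=np.array(s["position"])
for y in(-.033,-.041,-.049,-.057):
  print(y,[proj(C,p+R@np.array([x,y,0])).round() for x in(-.0675,.0675)])
E
```

```text
-0.033 [array([282., 135.]), array([282., 382.])]
-0.041 [array([282., 137.]), array([282., 394.])]
-0.049 [array([282., 139.]), array([282., 406.])]
-0.057 [array([282., 141.]), array([282., 420.])]
```

Pen held level and centred within about 2 mm: red end at (282,142), white end at (283,390) in wrist pixels. Transfer to above the middle place.

```bash
python3 -m handwheel '[{"translation":[0.8,-0.03,-0.42],"spin":-0.4,"fingers":1},{"translation":[0.8,-0.03,-0.42],"spin":-0.4,"fingers":1},{"translation":[0.8,-0.03,-0.42],"spin":-0.4,"fingers":1},{"translation":[0.8,-0.03,-0.42],"spin":-0.4,"fingers":1},{"translation":[0.8,-0.03,-0.42],"spin":-0.4,"fingers":1}]'; python3 -c "from h import *;go(.4603,-.1857,.10,78.7)"
```

```text
time: 7.18
position: [0.4481, -0.1069, 0.1149]
ee_rot: [[0.937, -0.005, 0.35], [-0.35, -0.0, 0.937], [-0.005, -1.0, -0.002]]
contact_force: [1.4, -0.2, 0.7]
width: 0.0127
trans [ 0.1301  0.0493 -0.2318] spin -0.1017627899215347 dist 0.08110847752062811 t 7.175
```

```bash
python3 -m handwheel '[{"translation":[0.13,0.05,-0.23],"spin":-0.1,"fingers":1},{"translation":[0.13,0.05,-0.23],"spin":-0.1,"fingers":1},{"translation":[0.13,0.05,-0.23],"spin":-0.1,"fingers":1},{"translation":[0.13,0.05,-0.23],"spin":-0.1,"fingers":1}]' 100
python3 - <<'E'
from h import *
s=arm.state();im=arm.read_camera("wrist");t=arm.read_camera("top");tt=arm.read_camera("scene")
b=cv2.resize(tt[120:240,240:380],(400,343),interpolation=cv2.INTER_CUBIC)
cv2.imwrite("pics/c6.png",np.clip(np.hstack([cv2.resize(im[:,80:480],(400,420)),cv2.copyMakeBorder(b,0,77,0,0,0)])*1.3,0,255).astype(np.uint8));cv2.imwrite("pics/w6.png",im)
go(.4603,-.1857,.05,78.7)
C=cam("wrist",s)
th=np.radians(-11.3);X=np.array([np.cos(th),np.sin(th),0]);Y=np.array([-np.sin(th),np.cos(th),0]);O=np.array([.4603,-.1857,0])
for y in(-.08,.0,.08):print(y,[(proj(C,O+X*x+Y*y+[0,0,z])-[80,0]).round() for x,z in((-.0675,.044),(-.036,.063))])
E
```

```text
time: 7.68
position: [0.4603, -0.183, 0.0994]
ee_rot: [[0.98, -0.006, 0.197], [-0.197, 0.001, 0.98], [-0.006, -1.0, 0.0]]
contact_force: [0.4, 0.4, -0.3]
width: 0.0113
trans [ 0.001   0.1668 -0.0073] spin -0.00020643139327389249 dist 0.05009051037876648 t 7.825
-0.08 [array([ 82., 124.]), array([ 77., 175.])]
0.0 [array([199., 124.]), array([198., 175.])]
0.08 [array([315., 124.]), array([320., 175.])]
```

View pics/c6.png

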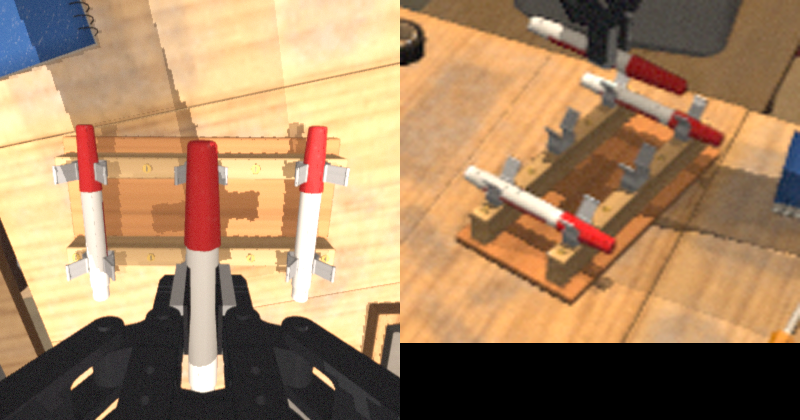

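Wrist view: the middle clip is at about (201,175) and the pen at x≈202, so it is aligned laterally. The clips are below the pen and the neighbours are clear. Lowering to just above the clip mouths.

```bash
python3 -m handwheel '[{"translation":[0,0.1,-0.002],"spin":0,"fingers":1},{"translation":[0,0.18,-0.002],"spin":0,"fingers":1},{"translation":[0,0.24,-0.002],"spin":0,"fingers":1},{"translation":[0,0.24,-0.002],"spin":0,"fingers":1}]' |grep -E "pos|force|width"
python3 -c "from h import *;go(.4603,-.184,.002,78.7)"
```

```text
position: [0.4596, -0.1833, 0.0273]
contact_force: [0.2, -0.5, -0.4]
width: 0.011
trans [ 0.0032  0.0843 -0.0019] spin 0.0005089733211190955 dist 0.02531837715231008 t 8.325
```

```bash
python3 -m handwheel '[{"translation":[0.003,0.02,-0.002],"spin":0,"fingers":1},{"translation":[0.003,0.04,-0.002],"spin":0,"fingers":1},{"translation":[0.003,0.05,-0.002],"spin":0,"fingers":1}]' |grep -E "pos|force|width"
```

```text
position: [0.4615, -0.1846, 0.0133]
contact_force: [-0.5, -1.7, 13.3]
width: 0.0098
```

```bash
python3 -m handwheel '[{"translation":[0,0.015,0],"spin":0,"fingers":1},{"translation":[0,0.03,0],"spin":0,"fingers":1},{"translation":[0,0.03,0],"spin":0,"fingers":1}]' |grep -E "pos|force|width"
```

```text
position: [0.4625, -0.1849, 0.0052]
contact_force: [-4.5, -2.2, 29.9]
width: 0.0097
```

```bash
python3 - <<'E'
from h import *
s=arm.state();print(s["time"],s["contact_force"])
im=arm.read_camera("wrist");tt=arm.read_camera("scene")
b=cv2.resize(tt[130:230,250:370],(400,333),interpolation=cv2.INTER_CUBIC)
cv2.imwrite("pics/c7.png",np.clip(np.hstack([im[:,80:480],cv2.copyMakeBorder(b,0,87,0,0,0)])*1.3,0,255).astype(np.uint8))
E
```

```text
9.075 [-4.4564 -2.1999 29.9073]
```

View pics/c7.png

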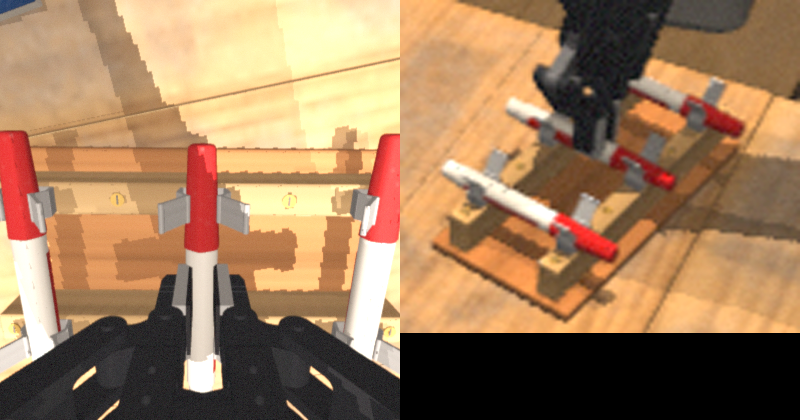

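The clip jaws appear closed over the pen and the force rises as if bottomed. Open, retreat upward, then check.

```bash
python3 -m handwheel '[{"translation":[0,0,0],"spin":0,"fingers":0},{"translation":[0,0,0],"spin":0,"fingers":0},{"translation":[0,0,0],"spin":0,"fingers":0},{"translation":[0,-0.05,0],"spin":0,"fingers":0},{"translation":[0,-0.1,0],"spin":0,"fingers":0}]' 60
python3 -m handwheel '[{"translation":[0,-0.2,0],"spin":0,"fingers":0},{"translation":[0,-0.4,0],"spin":0,"fingers":0},{"translation":[0,-0.4,0],"spin":0,"fingers":0}]'
python3 - <<'E'
from h import *
s=arm.state();C=cam("wrist",s);im=arm.read_camera("wrist");tt=arm.read_camera("scene");print(s["position"])
b=cv2.resize(tt[130:230,250:370],(400,333),interpolation=cv2.INTER_CUBIC)
cv2.imwrite("pics/c8.png",np.clip(np.hstack([im[:,80:480],cv2.copyMakeBorder(b,0,87,0,0,0)])*1.3,0,255).astype(np.uint8))
th=np.radians(-11.3);X=np.array([np.cos(th),np.sin(th),0]);Y=np.array([-np.sin(th),np.cos(th),0]);O=np.array([.4603,-.1857,0])
for y in(-.08,.0,.08):print(y,[(proj(C,O+X*x+Y*y+[0,0,.044])-[80,0]).round() for x in (-.0675,.0675)])
E
```

```text
time: 9.8
position: [0.464, -0.1849, 0.0369]
ee_rot: [[0.981, -0.0, 0.195], [-0.195, -0.002, 0.981], [0.0, -1.0, -0.002]]
contact_force: [-0.1, -1.3, -0.2]
width: 0.0429
time: 10.18
position: [0.4671, -0.1852, 0.1625]
ee_rot: [[0.981, 0.008, 0.195], [-0.195, -0.006, 0.981], [0.009, -1.0, -0.005]]
contact_force: [0.1, -0.1, -0.5]
width: 0.0429
[ 0.4671 -0.1852  0.1625]
-0.08 [array([107., 109.]), array([120., 253.])]
0.0 [array([201., 109.]), array([201., 253.])]
0.08 [array([295., 109.]), array([283., 253.])]
```

View pics/c8.png

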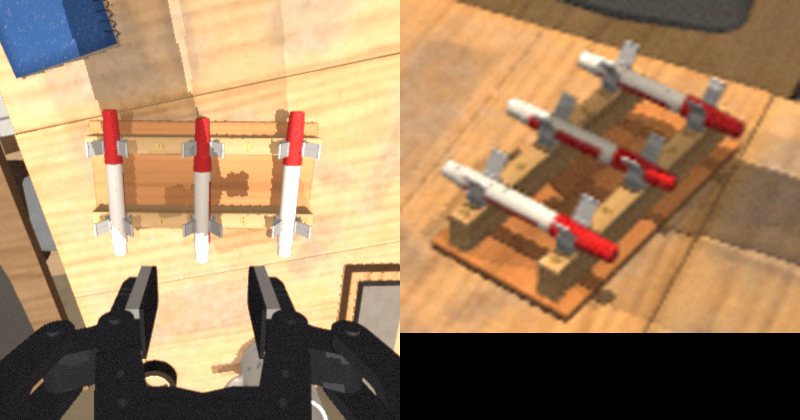

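Both clips appear closed over the middle pen, which lies from (202,117) to (202,263), parallel to the neighbours and 6–7 mm off along its length. I'll check the height numerically by triangulating all three.

```bash
python3 - <<'E'
from h import *
s=arm.state();C=cam("wrist",s);im=arm.read_camera("wrist");S=arm.read_camera("scene");K,T=cam("scene")
h=cv2.cvtColor(im,cv2.COLOR_BGR2HSV)
P=lambda C:C[0]@np.linalg.inv(C[1])[:3]
hs=cv2.cvtColor(S,cv2.COLOR_BGR2HSV)
for n,c in(("b",190),("mid",282),("a",373)):
    a,b,sz=pens(im,(c-25,95,c+27,275));print(n,a,b,sz,"axis@.044",ray(C,a,.044),ray(C,b,.044))
    # red widths per row
    print([int((((h[r,c-25:c+27,0]<6)|(h[r,c-25:c+27,0]>172))&(h[r,c-25:c+27,1]>150)).sum()) for r in range(115,165,8)])
for n,roi in(("a",(255,172,317,212)),("mid",(278,154,337,190)),("b",(300,140,358,176))):
    try:
        a,b,sz=pens(S,roi);print(n,a,b,sz)
    except Exception as e:print(n,e)
cv2.imwrite("pics/s9.png",np.clip(cv2.resize(S[135:215,255:355],(800,600)[:2],interpolation=cv2.INTER_CUBIC)*1.4,0,255).astype(np.uint8))
E
```

```text
b [192.5 114. ] [192.5 261. ] (147.0, 39.0) axis@.044 [ 0.3795 -0.2461  0.044 ] [ 0.5122 -0.2845  0.044 ]
[13, 15, 15, 16, 12, 11, 18]
mid [290.5743 123.143 ] [284.7708 268.2309] (29.856128692626953, 145.2039031982422) axis@.044 [ 0.403  -0.1662  0.044 ] [ 0.5373 -0.1977  0.044 ]
[0, 12, 14, 16, 12, 12, 16]
a [382.4563 116.0371] [370.5258 262.6126] (40.598289489746094, 147.06016540527344) axis@.044 [ 0.4124 -0.0889  0.044 ] [ 0.5476 -0.1144  0.044 ]
[0, 15, 16, 17, 12, 11, 18]
a [265.8296 175.1268] [315.3813 203.8988] (57.29924392700195, 13.72503662109375)
mid [313.863  176.3014] [331.7945 184.4521] (19.697019577026367, 5.793241024017334)
b [306.0615 142.3923] [337.5077 160.3615] (36.2181396484375, 12.527507781982422)
```

View pics/s9.png

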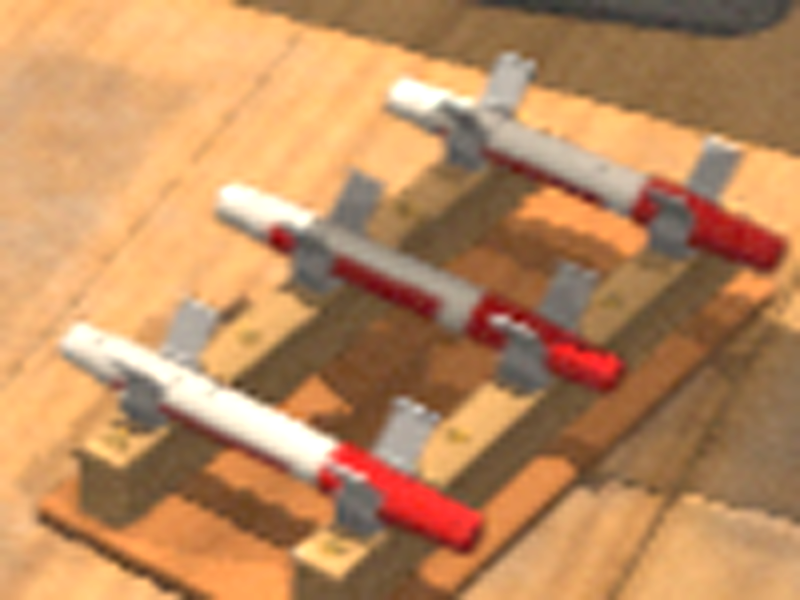

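Comparing the pen ends in the scene picture, after correcting for the 6–7 mm length offset and perspective, puts the middle pen within 1–2 mm of its neighbours' height at both ends. The gripper is clear, so I'll hand in.

```bash
python3 -c "
from workcell import arm
s=arm.state();print(s['time'],s['contact_force'],s['position']);print(arm.finish_job())"
```

```text
10.375 [ 0.73326097 -0.25825885  0.35998649] [ 0.4631659  -0.18465879  0.15647624]
the job is handed in; nothing more can be done
None
```

The loose marker is pressed into the empty middle place and, by my last checks, is held in both clips. I handed the job in at 10.4 s with the gripper clear. `finish_job` gives no verdict, so these checks are my only evidence.

- **Missed first grasp:** the fingers closed on air because the real fingertips end about 37 mm behind the reported TCP, not at it as described. I found this in two camera views. I then measured it by lowering the shut fingers onto the top of the pen, which reached about 35 N on the fingertips. The second grasp, corrected for this, held.
- **Pressing in:** the force rose to 30 N, well over the expected 6–10 N. I took this as the pen bottoming out.
- **Final position:** in the last wrist and scene pictures both clips are closed over the pen. It is parallel to the other two, centred sideways, and about 7 mm off along its length, with 20 mm allowed. By hand comparison in the scene picture its height matches the neighbours within about 1–2 mm at both ends.
- **Weaker checks:** my automatic pen outlines in the rack merged with the steel clips, so I relied on pixel positions read by eye. The pen may also be rolled slightly about its own axis, which the criteria don't cover.
- **Other markers:** both still look seated in their clips. I judged this by eye and did not measure any movement precisely.

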